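# Tighten the carving clamp until its clutch slips

## Task

On the carver's bench, one of the two clamps has a carved frame rail lying under its arm, and that clamp is still loose. Turn the knob on top of it clockwise, seen from above, until the shoe is down on the rail and the slip clutch lets go, and on by at least one full click (20 degrees of slip); then let go of it. Leave the other clamp, the empty one, untouched.

Things in the scene. Friction and masses are not known exactly. Their poses are not given: they have to be found in the camera images.
- knob_grip (a point): Knob of the clamp with the rail: black upright bar 56 x 16 x 42 mm on a 34 mm disc 8 mm high. Point on the knob's vertical axis, 146 mm above the table, 23 mm above the bar's foot, 19 mm below its top. x along the bar (to the white line on top), y across the 16 mm, z up; turns with the knob. Under the arm lies a wooden rail 200 x 68 x 28 mm with a rosette near each end. The clamp is fixed.
- screw (a joint): Turn of that clamp's screw and its 42 mm aluminium collar (black mark) under the knob, rad, growing clockwise from above. Starts between 0.05 and 0.5, stops hard at 0.9 with the shoe down on the rail (6 mm of drop per rad). Light drag, 0.04 N m; stays where left.
- clutch (a joint): Slip of that knob against its collar, rad, growing clockwise from above. 0 at the start and while the screw is free (knob and collar turn together). Once the screw stops, the clutch gives at 0.15 N m with an even drag; stays where left; 0.35 rad is one click, more does no harm. In all the knob needs 0.75 to 1.2 rad, up to 1.5 is fine. Turning back loosens the screw.
- spare_clamp: The other clamp, same build, no rail on its bed, fixed, to be left untouched. Origin on the table under its knob's axis; x from the knob to its column, z up. Both clamps: plywood bed 150 x 150 x 18 mm, steel arm 38 mm wide, top 105 mm up, from the knob 90 mm back to a column of the same height; knob top 165 mm up, and nothing near the knob reaches higher than the arm.
There are look-alikes about, which are no part of the job. Leave any green or pink look-alike of the part that bears knob_grip alone.

How it is judged:
By the outcome, as a careful person would: the job done as asked, in the order asked, and still so for the second after the job is handed in, with the robot touching nothing.
It also fails if it takes over 29 s, if anything falls off the work surface, if the arm or the gripper's body presses on something with over 40 N, if the wrist force passes 120 N, or if a joint passes its speed limit or range.

## Robot

A 6-joint arm with a two-finger parallel gripper is mounted at the origin on the work surface. World frame = base frame: x ahead of the robot, y to its left, z up, the work surface at z = 0. Lengths are in m, angles in rad, forces in N, time in s.
With the tool pointing down it reaches from about 0.25 to 0.725 m from the base axis. Payload 4 kg.
Tool frame: the origin (TCP) lies at the very end of the fingers, on their centre line; the grasp point (between the pads) lies 19 mm behind it (bot.pinch_z is the distance from the TCP to the grasp point, in m); z points along the fingers, x is the direction in which the jaws open and shut, and the axes are right-handed (so a half turn about z gives the same grasp; the last joint's range is limited). The gripper opens to 85 mm and grips with 20 to 120 N. Pads are 22 mm wide; open, the fingers measure 114 mm over their backs; the gripper's body (76 mm by 85 mm) begins 54 mm behind the grasp point. The pads swing forward as they close: fully open they stand 13 mm farther back than shut.
Start: joints at [-1.212, 0.241, 0.005, 1.335, 0, 1.571], TCP at [0.176, -0.468, 0.231] pointing down, gripper open.
Joint ranges: [-2.72, 2.72], [-1.05, 1.87], [-1.09, 1.28], [-1.99, 2.15], [-1.42, 1.44], [-3.14, 3.14]. Speed limits (rad/s): [2.79, 2.79, 3.14, 3.14, 3.14, 3.14].

## Interface

Orientations are given as a unit quaternion [x, y, z, w].
In Python, from workcell import bot gives the robot as it stands. The module is installed in compiled form; this text tells all that it offers.
- The arm moves only by the shell command python3 -m inch 'ROWS'. ROWS is JSON, a list of rows, each a list of 7 numbers: the shift along the tool's x, y, z scaled (see below), then the turn, a rotation vector about the tool's x, y, z scaled (see below), then the gripper command: -1 is fully open, 1 is shut, values between are in proportion. In form: [[x, y, z, wx, wy, wz, gripper], ...]. A call has exactly 8 rows; each row shifts and turns the commanded pose from where the row before left it, along the tool's axes as they then stand; what a row does not reach is not made up. The controller multiplies each number of a shift by 2.5 cm and each number of a turn by 180 degrees. A row lasts 1/10 s, in which the tool goes at most 50 mm and 8.59 degrees, less where a joint would pass 70% of its speed; a pose out of reach is approached as far as the arm can. A call with a number of a shift or a turn outside -1 to 1 is refused whole. A call with a gripper value outside its range is refused whole. The fingers move at their own pace and stop on an object; the grip force is fixed at half the most. Time passes only in rows, so rows that do not move let the fingers close, or fill a call up. It gives the time, the measured TCP pose, the force and the opening at its end, in the units of the state.
- bot.get_obs(): the state, without advancing time (a new reading comes with each control period).
- bot.camera(name): name is "scene" or "top"; returns (picture, depth): 384x512x3 uint8, blue, green, red; 384x512 float32, m along the optical axis (not along the pixel's ray), 0 where there is no reading.
- bot.get_calibration(name): a dict with "vfov" (degrees; the focal length in pixels is half the picture's height over the tangent of half this angle, whatever the lens; pixels are square), "cx", "cy" (the principal point, pixels), "R" (3x3) and "t" (3): a world point X has camera coordinates R X + t. Camera axes: x right, y down, z forward; pixel columns grow to the right and rows downward; lengths in m; the calibration is good to about 2 mm. A picture is of the moment at which its call begins. get_calibration takes no time and is no camera call.
- bot.job_done(): hands the job in, once; it reports no verdict.
The state is a dict: "clock": time; "joint_pos": joint angles; "joint_vel": joint speeds; "tau": joint torques, N m; "eef_pos": TCP position; "tool_rot": TCP orientation; "ft_force": force on the tool from outside, world axes, zero at the start; "ft_torque": the same for the moment, N m; "grip_width": finger opening in m.
Only numpy, scipy, OpenCV 4.12 (cv2) and the standard library are available. Lean on these libraries where they do the work, as an engineer would, in place of code of your own. Each camera call takes 0.05 s, during which the arm holds its last target.

## Working session

There is one attempt and no reset: what is moved stays moved. The work goes in short steps, Python scripts to look and compute and a shell command to move; the robot and the scene stay as the last step left them, time stands still between calls to the robot, and variables do not carry over. Pictures are saved under pics/ and viewed, and the job is handed in when it is done.

```bash
mkdir -p pics; python3 - <<'E'
from workcell import bot
import cv2,numpy as np
o=bot.get_obs()
print({k:np.round(v,3) for k,v in o.items()})
for n in("scene","top"):
    p,d=bot.camera(n); cv2.imwrite(f"pics/{n}0.png",p); np.savez(f"{n}0.npz",p=p,d=d)
    print(bot.get_calibration(n),p.shape)
E
```

```text
{'clock': np.float64(0.0), 'joint_pos': array([-1.212,  0.241,  0.004,  1.335, -0.   ,  1.571]), 'joint_vel': array([ 0.001,  0.001, -0.001,  0.002, -0.001, -0.002]), 'tau': array([-0.0000e+00, -3.7232e+01,  2.5241e+01,  1.7000e-02,  0.0000e+00,
        0.0000e+00]), 'eef_pos': array([ 0.175, -0.468,  0.23 ]), 'tool_rot': array([ 0.822, -0.57 , -0.001, -0.001]), 'ft_force': array([-0.774, -0.722, -0.466]), 'ft_torque': array([0.014, 0.009, 0.077]), 'grip_width': np.float64(0.086)}
{'vfov': 46.54438517967746, 'cx': 252.1646430717071, 'cy': 191.01241624184732, 'R': array([[ 0.79572406,  0.60526803, -0.02176771],
       [ 0.32511958, -0.45719417, -0.82781082],
       [-0.51099949,  0.65163188, -0.56058489]]), 't': array([-0.34800103, -0.04665771,  1.32003711])} (384, 512, 3)
{'vfov': 43.1001200701652, 'cx': 258.7719290983984, 'cy': 186.00301163506091, 'R': array([[ 0.01006982, -0.99961752,  0.02575695],
       [-0.99687622, -0.01205342, -0.07805456],
       [ 0.07833516, -0.0248905 , -0.99661631]]), 't': array([-0.02690137,  0.45941357,  1.33759637])} (384, 512, 3)
```

View pics/scene0.png

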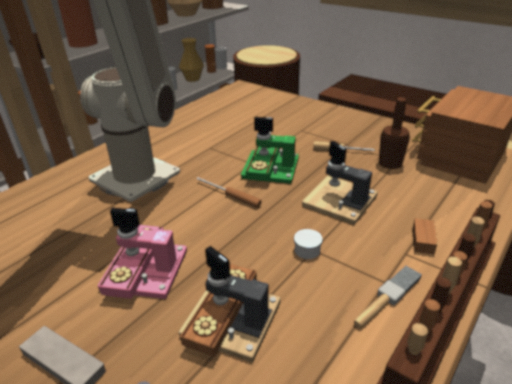

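View pics/top0.png

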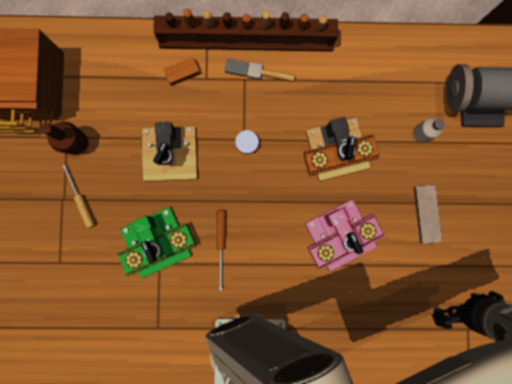

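Candidates in the top view: a clamp with a brown rail and plain bed at (347,148), an empty plain clamp (the spare) at (165,152), a green one at (152,252) and a pink one at (353,243). The description fits the one at (347,148), which is at (217,262) in the scene view. I'll check it in a close crop.

```bash
cat > h.py <<'E'
import numpy as np
from workcell import bot
def K(n):
    c=bot.get_calibration(n); return c,192/np.tan(np.radians(c['vfov'])/2)
def onplane(n,u,v,z):
    c,f=K(n); d=c['R'].T@np.array([(u-c['cx'])/f,(v-c['cy'])/f,1]); o=-c['R'].T@c['t']
    return o+d*(z-o[2])/d[2]
def cloud(n,dep):
    c,f=K(n); v,u=np.mgrid[:384,:512]
    P=np.stack([(u-c['cx'])/f*dep,(v-c['cy'])/f*dep,dep],-1)-c['t']
    return P@c['R']
def proj(n,X):
    c,f=K(n); p=c['R']@X+c['t']; return f*p[0]/p[2]+c['cx'],f*p[1]/p[2]+c['cy']
E
python3 - <<'E'
from h import *
import cv2
a=np.load('top0.npz');b=np.load('scene0.npz')
A=cv2.resize(a['p'][105:185,295:395],(500,400),interpolation=cv2.INTER_CUBIC)
B=cv2.resize(b['p'][235:360,170:290],(384,400),interpolation=cv2.INTER_CUBIC)
cv2.imwrite('pics/crop0.png',np.hstack([A,B])[:,:800])
for n,s,box in(("top",a,(105,185,295,395)),("scene",b,(235,360,170,290))):
    P=cloud(n,s['d']); y0,y1,x0,x1=box; Q=P[y0:y1,x0:x1].reshape(-1,3)
    q=Q[(Q[:,2]>.156)&(Q[:,2]<.175)]; print(n,len(q),q.mean(0),q.min(0),q.max(0))
    if len(q)>10:
        for z in(.15,.16): pass
        (c,wh,ang)=cv2.minAreaRect((q[:,:2]*1000).astype(np.float32)); print(c,wh,ang)
        w,V=np.linalg.eigh(np.cov(q[:,:2].T)); print(np.degrees(np.arctan2(V[1,1],V[0,1])),np.sqrt(w*12)*1000)
    q=Q[(Q[:,2]>.095)&(Q[:,2]<.109)];print('arm',len(q),q.mean(0)); print(cv2.minAreaRect((q[:,:2]*1000).astype(np.float32)))
E
```

```text
top 144 [ 0.54744921 -0.24728197  0.16403636] [ 0.52104583 -0.25947338  0.15600594] [ 0.57561971 -0.23562603  0.17042332]
(548.6105346679688, -248.06884765625) (17.253185272216797, 55.0628547668457) 80.0779037475586
169.9179189536525 [16.29646722 55.33121468]
arm 406 [ 0.59709446 -0.23229528  0.10421917]
((581.1337890625, -239.84014892578125), (111.92498016357422, 44.18636703491211), 15.681146621704102)
scene 247 [ 0.55600226 -0.25141854  0.16292955] [ 0.52427238 -0.26092967  0.15623309] [ 0.58114686 -0.23827067  0.1678438 ]
(552.6644287109375, -249.28656005859375) (16.516738891601562, 57.16334533691406) 78.3384780883789
170.66871695683463 [15.79580415 56.98383937]
arm 941 [ 0.59926706 -0.24123378  0.10324829]
((515.2992553710938, -238.53836059570312), (64.5940933227539, 260.8205871582031), 89.58575439453125)
```

View pics/crop0.png

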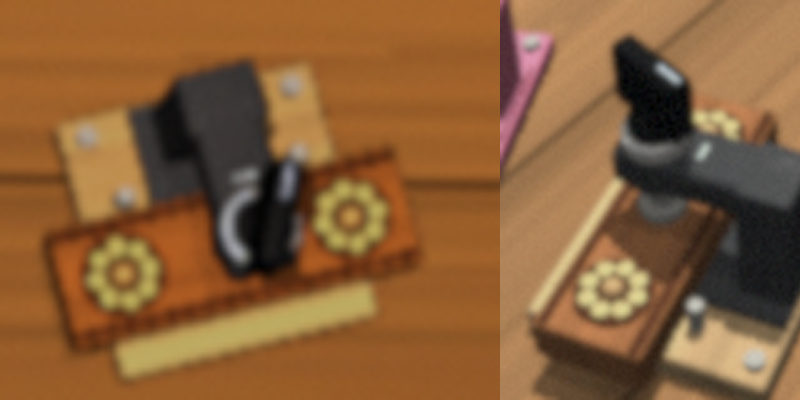

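The crop confirms it: plain plywood bed, rail with two rosettes under the arm, black knob. The knob axis is near (0.550, -0.249) and its top is at 0.165. The bar's white-line end points to about -10°. Next I move over at the current height.

```bash
python3 -m inch '[[-0.16,-0.95,0,0,0,0,-1],[-0.16,-0.95,0,0,0,0,-1],[-0.16,-0.95,0,0,0,0,-1],[-0.16,-0.95,0,0,0,0,-1],[-0.16,-0.95,0,0,0,0,-1],[-0.16,-0.95,0,0,0,0,-1],[-0.16,-0.95,0,0,0,0,-1],[-0.16,-0.95,0,0,0,0,-1]]'
```

```text
clock: 0.9
eef_pos: [0.3428, -0.3706, 0.2308]
tool_rot: [0.822, -0.57, -0.001, -0.0]
ft_force: [-0.7, -0.2, -0.4]
grip_width: 0.0853
```

```bash
python3 -m inch '[[-0.16,-0.95,0,0,0,0,-1],[-0.16,-0.95,0,0,0,0,-1],[-0.16,-0.95,0,0,0,0,-1],[-0.16,-0.95,0,0,0,0,-1],[-0.16,-0.95,0,0,0,0,-1],[-0.16,-0.95,0,0,0,0,-1],[0,0,0,0,0,-0.045,-1],[0,0,0,0,0,-0.045,-1]]'; python3 -c "
from workcell import bot
print(bot.get_obs()['joint_pos'])"
```

```text
clock: 1.7
eef_pos: [0.4677, -0.2981, 0.2304]
tool_rot: [0.896, -0.445, -0.001, -0.0]
ft_force: [-0.2, 0.1, 0.2]
grip_width: 0.0855
[-5.67455441e-01  3.51463570e-01  1.55099775e-01  1.37608498e+00
 -2.84659783e-05  1.92507694e+00]
```

```bash
python3 -m inch '[[0,0,0,0,0,-0.046,-1],[0,0,0,0,0,-0.046,-1],[0,0,0,0,0,-0.046,-1],[0,0,0,0,0,-0.046,-1],[0,0,0,0,0,-0.046,-1],[0,0,0,0,0,-0.046,-1],[0,0,0,0,0,-0.046,-1],[0,0,0,0,0,-0.046,-1]]'
```

```text
clock: 2.5
eef_pos: [0.4669, -0.2988, 0.2307]
tool_rot: [0.993, 0.116, -0.001, -0.0]
ft_force: [0.5, 0.4, 0.5]
grip_width: 0.0855
```

```bash
python3 -m inch '[[0,0,0,0,0,-0.046,-1],[0,0,0,0,0,-0.046,-1],[0,0,0,0,0,-0.046,-1],[0,0,0,0,0,-0.046,-1],[0,0,0,0,0,-0.046,-1],[0,0,0,0,0,-0.046,-1],[0,0,0,0,0,-0.046,-1],[0,0,0,0,0,-0.046,-1]]';  python3 - <<'E'
from h import *
import cv2
o=bot.get_obs(); print(o['joint_pos'],o['eef_pos'],o['tool_rot'])
ang=2*np.arctan2(o['tool_rot'][1],o['tool_rot'][0]);print(np.degrees(ang))
p,d=bot.camera('scene')
cv2.imwrite('pics/s1.png',p)
P=cloud('scene',d); Q=P[235:360,170:290].reshape(-1,3)
q=Q[(Q[:,2]>.156)&(Q[:,2]<.172)]; print(len(q),cv2.minAreaRect((q[:,:2]*1000).astype(np.float32)))
D=np.array([.550,-.2485,.130])-o['eef_pos']
x=np.array([np.cos(ang),np.sin(ang),0]);y=np.array([np.sin(ang),-np.cos(ang),0])
print('units',D@x/.025,D@y/.025,-D[2]/.025)
E
```

```text
clock: 3.3
eef_pos: [0.4669, -0.2988, 0.2306]
tool_rot: [0.768, 0.64, -0.0, -0.001]
ft_force: [0.1, 0.2, -0.9]
grip_width: 0.0856
[-5.69233635e-01  3.50654846e-01  1.54459498e-01  1.37607256e+00
  3.40874648e-05 -3.87343558e-01] [ 0.46690843 -0.29875675  0.23062949] [ 7.68403598e-01  6.39965132e-01 -2.06187404e-04 -7.06518599e-04]
79.57846484012373
253 ((553.8373413085938, -249.43206787109375), (16.683210372924805, 56.88568115234375), 78.80116271972656)
units 2.578321301842439 2.9051988282281025 4.025179741814769
```

View pics/s1.png

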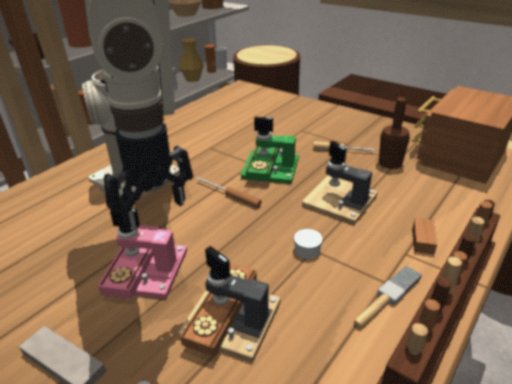

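The picture shows the gripper at about (150,185), high over the pink clamp. The target knob is still free and upright at (217,262). Next I move above it and stop short of the descent.

```bash
python3 -m inch '[[0.64,0.73,0,0,0,0,-1],[0.64,0.73,0,0,0,0,-1],[0.64,0.73,0,0,0,0,-1],[0.64,0.73,0,0,0,0,-1],[0,0,0.5,0,0,0,-1],[0,0,0.5,0,0,0,-1],[0,0,0,0,0,0,-1],[0,0,0,0,0,0,-1]]'
python3 - <<'E'
from h import *
import cv2
o=bot.get_obs()
t=o['tool_rot'];ang=2*np.arctan2(t[1],t[0]);print(np.degrees(ang),o['eef_pos'])
D=np.array([.551,-.249,.130])-o['eef_pos']
x=np.array([np.cos(ang),np.sin(ang),0]);y=np.array([np.sin(ang),-np.cos(ang),0])
print('units',D@x/.025,D@y/.025,-D[2]/.025)
p,d=bot.camera('scene');cv2.imwrite('pics/s2.png',cv2.resize(p[170:370,130:330],(600,600),interpolation=cv2.INTER_CUBIC))
E
```

```text
clock: 4.15
eef_pos: [0.55, -0.2498, 0.2057]
tool_rot: [0.771, 0.637, -0.0, -0.001]
ft_force: [0.6, -0.4, 0.9]
grip_width: 0.0856
79.15495545736358 [ 0.55002664 -0.24983336  0.20565436]
units 0.040064692460638984 0.03196698729155837 3.0261742115908916
```

View pics/s2.png

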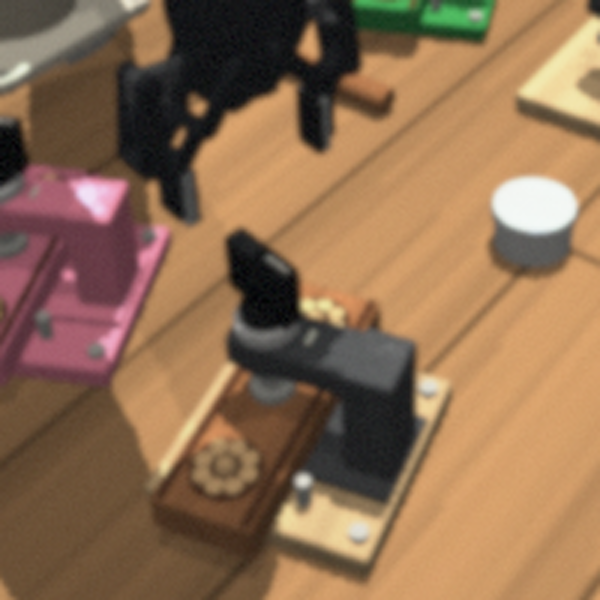

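The fingers are centred above the knob, which is at (265,290) in the crop, and nothing lies in the way. I descend to TCP z of about 0.133 with the gripper open.

```bash
python3 -m inch '[[0.04,0.03,0.5,0,0,0,-1],[0,0,0.5,0,0,0,-1],[0,0,0.5,0,0,0,-1],[0,0,0.5,0,0,0,-1],[0,0,0.5,0,0,0,-1],[0,0,0.4,0,0,0,-1],[0,0,0,0,0,0,-1],[0,0,0,0,0,0,-1]]'
python3 - <<'E'
from h import *
import cv2
p,d=bot.camera('scene');cv2.imwrite('pics/s3.png',cv2.resize(p[170:370,130:330],(600,600),interpolation=cv2.INTER_CUBIC))
E
```

```text
clock: 5.0
eef_pos: [0.5518, -0.2489, 0.1336]
tool_rot: [0.77, 0.638, -0.0, -0.0]
ft_force: [0.5, -0.4, -1.0]
grip_width: 0.0852
```

View pics/s3.png

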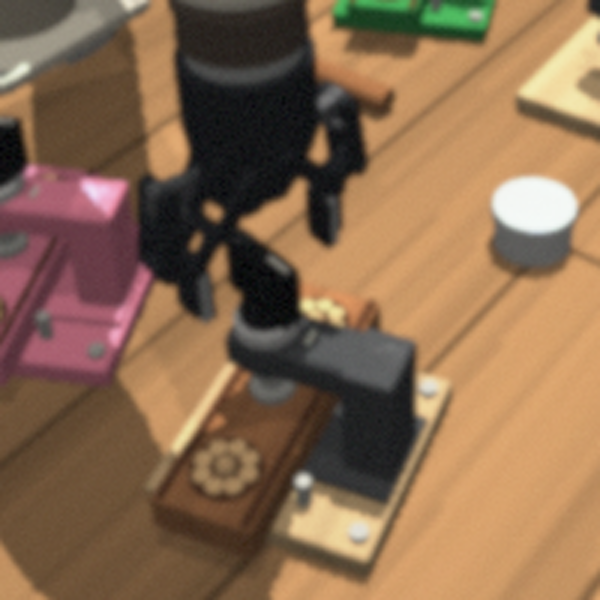

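The fingertips at (200,300) and (325,235) straddle the bar at (262,268). Closing.

```bash
python3 -m inch '[[0,0,0,0,0,0,1],[0,0,0,0,0,0,1],[0,0,0,0,0,0,1],[0,0,0,0,0,0,1],[0,0,0,0,0,0,1],[0,0,0,0,0,0,1],[0,0,0,0,0,0,1],[0,0,0,0,0,0,1]]'
python3 - <<'E'
from h import *
import cv2
o=bot.get_obs();print(o['ft_torque'],o['joint_pos'])
p,d=bot.camera('scene');cv2.imwrite('pics/s4.png',cv2.resize(p[170:370,130:330],(600,600),interpolation=cv2.INTER_CUBIC))
E
```

```text
clock: 5.85
eef_pos: [0.552, -0.2486, 0.1341]
tool_rot: [0.77, 0.638, 0.0, -0.0]
ft_force: [-0.4, 3.2, 4.4]
grip_width: 0.015
[ 0.47358928  0.12969426 -0.05149846] [-4.23432775e-01  5.02171054e-01  1.32240409e-01  1.20059702e+00
  5.83774962e-04 -2.35778547e-01]
```

View pics/s4.png

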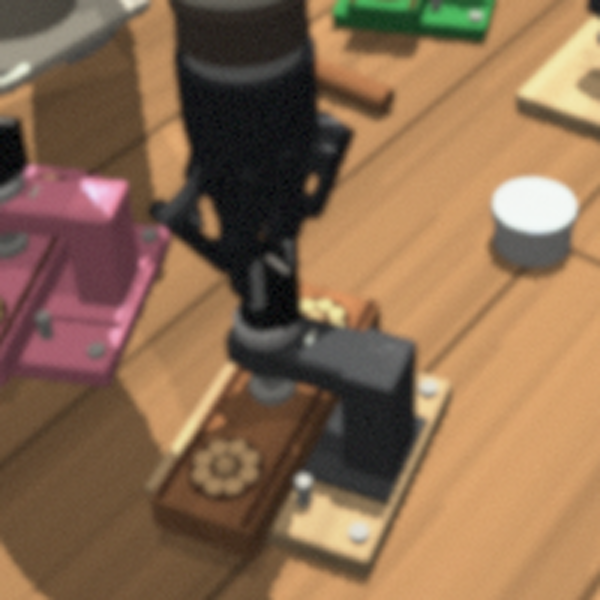

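The grip holds at a width of 15 mm. Next I turn clockwise (+z tool), the first 40°.

```bash
python3 -m inch '[[0,0,0,0,0,0.028,1],[0,0,0,0,0,0.028,1],[0,0,0,0,0,0.028,1],[0,0,0,0,0,0.028,1],[0,0,0,0,0,0.028,1],[0,0,0,0,0,0.028,1],[0,0,0,0,0,0.028,1],[0,0,0,0,0,0.028,1]]'
python3 - <<'E'
from h import *
import cv2
o=bot.get_obs();print(o['ft_torque'],o['ft_force'],o['joint_pos']); t=o['tool_rot'];print(np.degrees(2*np.arctan2(t[1],t[0])))
p,d=bot.camera('scene');cv2.imwrite('pics/s5.png',cv2.resize(p[170:370,130:330],(600,600),interpolation=cv2.INTER_CUBIC))
E
```

```text
clock: 6.7
eef_pos: [0.5514, -0.2496, 0.1342]
tool_rot: [0.943, 0.331, -0.001, 0.001]
ft_force: [-1.8, -0.2, 4.3]
grip_width: 0.015
[-0.00208515  0.50868575  0.16497377] [-1.75306367 -0.24787588  4.28098464] [-0.42419205  0.50213214  0.13219361  1.20092082 -0.00164313  0.4709687 ]
38.71106957836281
```

View pics/s5.png

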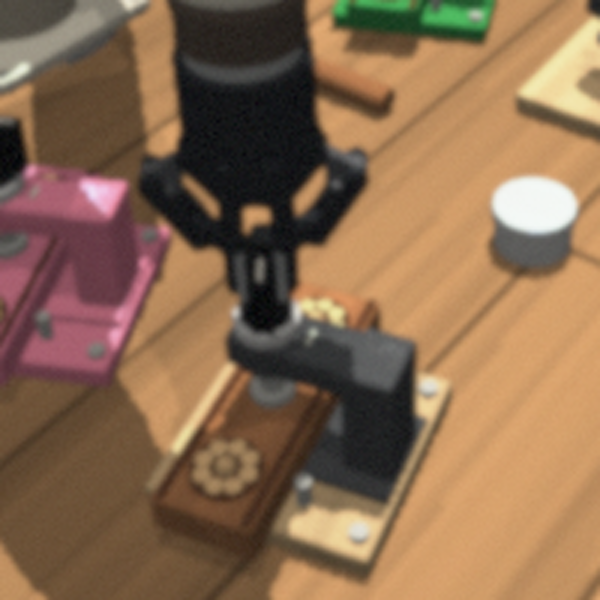

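The knob turned with the fingers. Continuing to about 77° in total.

```bash
python3 -m inch '[[0,0,0,0,0,0.028,1],[0,0,0,0,0,0.028,1],[0,0,0,0,0,0.028,1],[0,0,0,0,0,0.028,1],[0,0,0,0,0,0.028,1],[0,0,0,0,0,0.028,1],[0,0,0,0,0,0.028,1],[0,0,0,0,0,0.012,1]]'
python3 - <<'E'
from h import *
import cv2
o=bot.get_obs();print(o['ft_torque'],o['ft_force'],o['joint_pos']); t=o['tool_rot'];print(np.degrees(2*np.arctan2(t[1],t[0])))
p,d=bot.camera('scene');cv2.imwrite('pics/s6.png',cv2.resize(p[170:370,130:330],(600,600),interpolation=cv2.INTER_CUBIC))
E
```

```text
clock: 7.55
eef_pos: [0.5504, -0.2499, 0.1341]
tool_rot: [1.0, 0.012, -0.001, 0.001]
ft_force: [-5.3, -1.1, 6.5]
grip_width: 0.0149
[-0.18933258  1.07410901  0.18562363] [-5.2946529  -1.11965183  6.48506029] [-0.42473747  0.50181958  0.13165634  1.20214062 -0.00288284  1.12168157]
1.3968401995378692
```

View pics/s6.png

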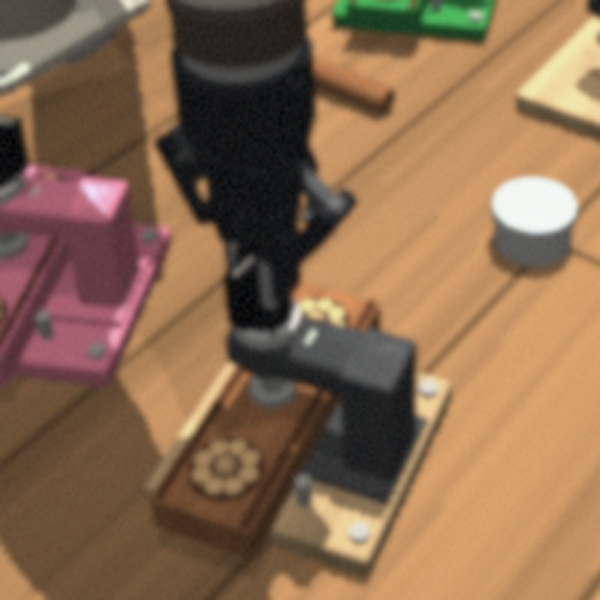

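The tool turned 77.8° (1.36 rad), and the moment held near 0.17–0.19 N m through the second half, which means the clutch was slipping. Opening, then lifting straight up.

```bash
python3 -m inch '[[0,0,0,0,0,0,-1],[0,0,0,0,0,0,-1],[0,0,0,0,0,0,-1],[0,0,0,0,0,0,-1],[0,0,0,0,0,0,-1],[0,0,0,0,0,0,-1],[0,0,0,0,0,0,-1],[0,0,0,0,0,0,-1]]'
```

```text
clock: 8.4
eef_pos: [0.5519, -0.2488, 0.1338]
tool_rot: [1.0, 0.013, -0.0, -0.0]
ft_force: [-0.8, -0.1, 0.7]
grip_width: 0.0851
```

```bash
python3 -m inch '[[0,0,-0.5,0,0,0,-1],[0,0,-0.5,0,0,0,-1],[0,0,-0.7,0,0,0,-1],[0,0,-0.7,0,0,0,-1],[0,0,-0.7,0,0,0,-1],[0,0,-0.7,0,0,0,-1],[0,0,0,0,0,0,-1],[0,0,0,0,0,0,-1]]'
python3 - <<'E'
from h import *
import cv2
p,d=bot.camera('scene');cv2.imwrite('pics/s7.png',cv2.resize(p[170:370,130:330],(600,600),interpolation=cv2.INTER_CUBIC))
P=cloud('scene',d); Q=P[235:360,170:290].reshape(-1,3)
q=Q[(Q[:,2]>.156)&(Q[:,2]<.172)]; print(len(q),cv2.minAreaRect((q[:,:2]*1000).astype(np.float32)))
w,V=np.linalg.eigh(np.cov(q[:,:2].T)); print(np.degrees(np.arctan2(V[1,1],V[0,1])))
E
```

```text
clock: 9.2
eef_pos: [0.5523, -0.2491, 0.2298]
tool_rot: [1.0, 0.013, 0.001, 0.0]
ft_force: [-0.1, -0.1, 0.5]
grip_width: 0.0856
258 ((554.006591796875, -249.1632080078125), (17.771438598632812, 55.25098419189453), 1.760922908782959)
90.50463389247098
```

View pics/s7.png

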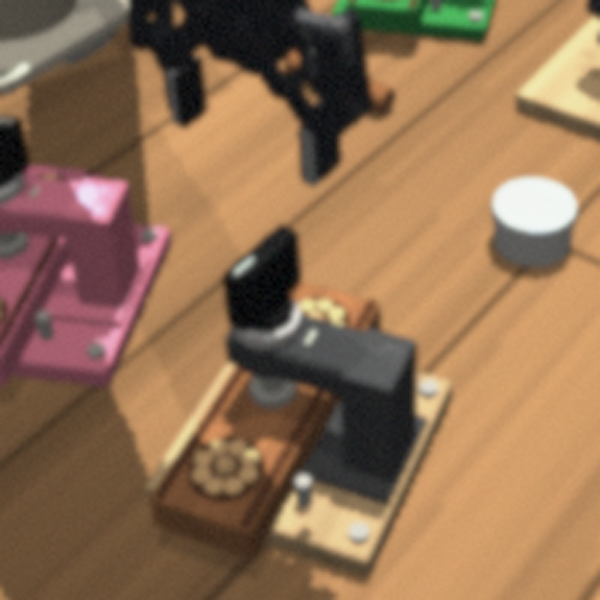

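The bar now points to about -89°, from about -10° before. That is roughly 78–79° (1.37 rad) clockwise, inside the 1.2–1.5 band. The fingers are clear above, at (180,100) and (320,150) in the crop, so I'm handing in.

```bash
python3 -c "
from workcell import bot
bot.job_done()"
```

```text
the job is handed in; nothing more can be done
```

I gripped the knob of the clamp with the rail, turned it about 78° (1.36 rad) clockwise, opened the gripper, lifted clear and handed in at about 9.3 s.

- **Turn:** after release, the scene depth showed the bar at about -89°, from about -10° before (readings differ by 1–2°). That is roughly 1.37 rad, above the 1.2 rad worst case and under the 1.5 rad limit.
- **Clutch:** the wrist moment read 0.165 and then 0.186 N m at the two checks during the turn, near the clutch's 0.15 N m, so it was slipping. I did not measure the slip directly from the collar mark, so the full click is inferred from the total turn.
- **Forces:** the wrist force was under about 9 N at every reading.
- **Other clamps:** the spare, green and pink clamps were not touched.
- **Disagreement:** the two cameras put the knob's axis about 4 mm apart along x, so I aimed between them, and the grip held at 15 mm.

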